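# Shelve the dry cell and the fuse carton by height

## Robot

A 7-joint arm with a two-finger parallel gripper is mounted at the origin on a cart in front of the work surface, level with it; the furniture and walls round the work are solid. World frame = base frame: x ahead of the robot, y to its left, z up, the work surface at z = 0. Lengths are in m, angles in rad, forces in N, time in s.
With the tool pointing down it reaches from about 0.4 to 0.9 m from the base axis. Payload 5.5 kg.
Tool frame: the origin (TCP) lies midway between the tips of the shut fingers; the grasp point (between the pads) lies 19 mm behind it; z points along the fingers, y is the line along which they close (so a half turn about z gives the same grasp; the last joint's range is limited). The gripper opens to 85 mm and grips with 20 to 120 N. Pads are 22 mm wide; open, the fingers measure 114 mm over their backs; the gripper's body (76 mm by 85 mm) begins 54 mm behind the grasp point. The pads swing forward as they close: fully open they stand 13 mm farther back than shut.
Start: joints at [1.509, 0.501, -0.427, 1.55, 0.221, 1.138, -0.21], TCP at [0.207, -0.616, 0.231] pointing down, gripper open.
Joint ranges: [-2.88, 2.88], [-0.31, 2.03], [-1.54, 1.56], [0.2, 2.42], [-1.41, 4.55], [0.19, 2.02], [-2.57, 2.57]. Speed limits (rad/s): [2.57, 2.57, 3.14, 3.14, 3.14, 3.14, 3.14].

## Interface

Orientations are given as [roll, pitch, yaw] about the fixed x, y, z axes, in that order (R = Rz(yaw) Ry(pitch) Rx(roll)).
In Python, from workcell import env gives the robot as it stands.
- The arm moves only by the tool apply_moves, never from a script. Its argument "increments" is a list of rows, each an object of numbers: "tx", "ty", "tz": the shift along the tool's x, y, z in m; "rx", "ry", "rz": the turn, a rotation vector about the tool's x, y, z in rad; "grip": the finger opening in m, from 0 to 0.0854. A call has 1 to 10 rows; each row shifts and turns the commanded pose from where the row before left it, along the tool's axes as they then stand; what a row does not reach is not made up. A row lasts 1/8 s, in which the tool goes at most 62.5 mm and 10.7 degrees, less where a joint would pass 70% of its speed; a pose out of reach is approached as far as the arm can. A call is refused whole if a number of a shift passes 0.0625 or a number of a turn 0.188, either way. A call with a gripper value outside its range is refused whole. The fingers move at their own pace and stop on an object; "squeeze" is the grip in N (left out, the last holds). Time passes only in rows, so rows that do not move let the fingers close. It gives the time, the measured TCP pose, the force, the opening and the grip force at its end, in the units of the state.
- env.get_state(): the state, without advancing time (a new reading comes with each control period).
- env.capture(name): name is "scene" or "top" or "wrist"; returns the picture (400x640x3 uint8, red, green, blue); there is no depth.
- env.get_calibration(name): a dict with "fx", "fy", "cx", "cy" (pixels), "world_to_cam" (4x4, takes a point from world to camera coordinates). Camera axes: x right, y down, z forward; pixel columns grow to the right and rows downward; lengths in m; the calibration is good to about 2 mm. A picture is of the moment at which its call begins: read the wrist's pose just before it. get_calibration takes no time and is no camera call; for the wrist camera it gives the pose at the moment of the call.
- env.close_job(): hands the job in; it is judged then, once.
Trained networks look in the newest picture that a camera, given by its name, has taken for a name from the list of things; names that differ only in an ending like _2 or _b are one class to them, and where a whole thing is asked for, a point or a joint stands for the part that bears it (a point fixed in the world has none). Each returns a list of dicts, best first, with "confidence" (0 to 1); they miss things now and then, are a little off and sometimes report something else, mostly with a low value. They report only what shows in the picture. A call takes as long as a camera call. They do not tell look-alikes from the thing itself.
- env.boxes_of(camera, target): "box" ([left, top, right, bottom] in pixels, round what is visible of it).
- env.tip_of(camera, target): "point" ([column, row] in pixels: a listed point, or the origin of a listed thing).
The state is a dict: "time_s": time; "joint_pos": joint angles; "joint_velocities": joint speeds; "joint_efforts": joint torques, N m; "tool_pos": TCP position; "eef_rot": TCP orientation; "contact_force": force on the tool from outside, world axes, zero at the start; "ft_torque": the same for the moment, N m; "width": finger opening in m; "finger_force": force on a finger pad.
Only numpy, scipy, OpenCV 4.12 (cv2) and the standard library are available. Lean on these libraries where they do the work, as an engineer would, in place of code of your own. Each camera call takes 0.05 s, during which the arm holds its last target. There are 200 camera calls.

## Task

Put the dry cell and the little fuse carton away in the grey two-tier rack, each in the tier that suits its height: the carton in the low tier at the bottom, the cell standing upright in the higher tier above. Slide each back from the open ledge until more than half of it is covered by the board over that tier, and leave the small metal coax adaptor that stands between them where it is.

Things in the scene. Friction and masses are not known exactly. Their poses are not given: they have to be found in the camera images.
- tier_rack: Fixed grey sheet-steel stepped rack, 245 mm deep (x), 216 wide (y), 126 high. Origin: centre of its footprint at desk level; +x points from its open front to its back, +y left, z up. Two tiers, the upper set back; each has an open ledge in front, no lip, then a part covered by a board. A stored connector fixed at each tier's left end leaves y = -105 to 60 mm free under the boards.
- low_edge (a point): Lower tier: point on its floor (12 mm above the desk), mid-width, straight below the front edge of the board over it. The open ledge reaches 85 mm to the front of it (-x), the back wall is 76 mm behind it (+x). 38 mm clear under the board, which is 5 mm thick and is the upper tier's floor. Fixed to the rack at x = -37.5 mm; axes as the rack's.
- high_edge (a point): Upper tier: point on its floor (55 mm above the desk), mid-width, straight below the front edge of the top board. The open ledge reaches 85 mm to the front of it (-x), the back wall is 71 mm behind it (+x). 66 mm clear under the board, which is 5 mm thick. Fixed to the rack at x = 47.5 mm; axes as the rack's.
- dry_cell: Large dry cell, upright dark blue cylinder with a pale band near its top, 26 mm diameter, 50 mm tall, about 95 g. Origin: centre of its underside, z up along its axis.
- fuse_box: Small closed cream cardboard carton lying flat, 42 mm (its x) by 62 mm (its y) by 24 mm high, rigid. Origin: centre of its underside, z up.
- adaptor: Pale metal coax adaptor standing on end between the carton and the cell, 18 x 20 mm, 32 mm tall. Origin: centre of its underside. To be left alone.
There are look-alikes about, which are no part of the job. Leave any orange, purple or turquoise look-alike of the dry_cell alone.

How it is judged:
At the end, for the whole second after the job is handed in: Carton flat on the lower tier's floor, cell upright on the upper tier's floor (both within 10 degrees and 7 mm in height), at rest, between the side cheeks, each with its centre behind the front edge of the board over its tier (x of fuse_box in the frame of tier_rack between -0.0375 and 0.04 m and y of fuse_box in the frame of tier_rack between -0.105 and 0.105 m and z of fuse_box in the frame of tier_rack between 0.005 and 0.022 m and angle between each of fuse_box, dry_cell's own z axis and vertical below 0.18 rad and x of dry_cell in the frame of tier_rack between 0.0475 and 0.12 m and y of dry_cell in the frame of tier_rack between -0.105 and 0.105 m and z of dry_cell in the frame of tier_rack between 0.048 and 0.065 m and linear speed of each of dry_cell, fuse_box below 0.02 m/s); the robot touches nothing.
It fails at once if the coax adaptor is moved more than 30 mm or knocked over (distance of adaptor from where it was at the start of the episode above 0.03 m or angle between adaptor's own z axis and vertical above 0.6 rad).
It also fails if it takes over 72 s, if anything falls off the work surface, if the arm or the gripper's body presses on something with over 40 N, if the wrist force passes 120 N, or if a joint passes its speed limit or range.

## Working session

There is one attempt and no reset: what is moved stays moved. The work goes in short steps, Python scripts to look and compute and a tool call to move; the robot and the scene stay as the last step left them, time stands still between calls to the robot, and variables do not carry over. Pictures are saved under pics/ and viewed, at most 10 in all, crops included, and the job is handed in when it is done.

Besides the shell and the picture viewer there is one more tool, called in YAML: its name, and indented under it one key for each argument. apply_moves: Moves the arm, as the interface text tells. Its arguments: {"type":"object","properties":{"increments":{"type":"array"},"squeeze":{"type":"number"}},"required":["increments"]}

```bash
mkdir -p pics; cat > h.py <<'E'
import numpy as np, cv2
from workcell import env
def ray(cam,uv,z):
    c=env.get_calibration(cam); T=np.array(c["world_to_cam"]); R,t=T[:3,:3],T[:3,3]
    o=-R.T@t; d=R.T@np.array([(uv[0]-c["cx"])/c["fx"],(uv[1]-c["cy"])/c["fy"],1])
    return o+d*(z-o[2])/d[2]
def proj(cam,p):
    c=env.get_calibration(cam); T=np.array(c["world_to_cam"]); q=T[:3,:3]@np.array(p)+T[:3,3]
    return np.array([c["fx"]*q[0]/q[2]+c["cx"],c["fy"]*q[1]/q[2]+c["cy"]])
def snap(cam,name,crop=None,k=1):
    im=env.capture(cam)[:,:,::-1]
    if crop: im=im[crop[1]:crop[3],crop[0]:crop[2]]
    cv2.imwrite(f"pics/{name}.png",cv2.resize(im,None,fx=k,fy=k,interpolation=cv2.INTER_CUBIC)); return im
E
python3 - <<'E'
from h import *
a=snap("top","top0",k=1.25); b=snap("scene","scene0",k=1.25)
zs=dict(tier_rack=0,low_edge=.012,high_edge=.055,dry_cell=0,fuse_box=0,adaptor=0)
for cam in("top","scene"):
  for n,z in zs.items():
    for r in env.tip_of(cam,n)[:4]: print(cam,n,np.round(r["point"]),round(r["confidence"],2),ray(cam,r["point"],z).round(3))
    if n in("dry_cell","fuse_box","adaptor"): print([ (np.round(r["box"]).tolist(),round(r["confidence"],2)) for r in env.boxes_of(cam,n)[:4]])
s=env.get_state();print(s["time_s"],s["tool_pos"],s["eef_rot"],s["width"])
E
```

```text
top tier_rack [406. 170.] 0.84 [ 0.613 -0.087  0.   ]
top tier_rack [415. 144.] 0.21 [ 0.681 -0.111  0.   ]
top low_edge [408. 184.] 0.85 [ 0.579 -0.092  0.012]
top high_edge [414. 142.] 0.69 [ 0.671 -0.097  0.055]
top dry_cell [304. 232.] 0.58 [0.458 0.159 0.   ]
top dry_cell [334. 210.] 0.55 [0.514 0.087 0.   ]
top dry_cell [301. 209.] 0.53 [0.515 0.167 0.   ]
top dry_cell [338. 230.] 0.52 [0.465 0.078 0.   ]
[([331.0, 199.0, 343.0, 213.0], 0.65), ([298.0, 202.0, 313.0, 217.0], 0.61), ([334.0, 223.0, 344.0, 238.0], 0.51), ([273.0, 250.0, 287.0, 260.0], 0.46)]
top fuse_box [236. 246.] 0.68 [0.423 0.32  0.   ]
[([222.0, 233.0, 250.0, 258.0], 0.95)]
top adaptor [274. 223.] 0.5 [0.48  0.232 0.   ]
[([270.0, 220.0, 278.0, 226.0], 0.52)]
scene tier_rack [340. 165.] 0.74 [ 0.615 -0.111  0.   ]
scene low_edge [351. 168.] 0.71 [ 0.573 -0.093  0.012]
scene high_edge [326. 144.] 0.61 [ 0.66  -0.106  0.055]
scene dry_cell [319. 227.] 0.74 [0.522 0.146 0.   ]
scene dry_cell [362. 219.] 0.66 [0.456 0.071 0.   ]
scene dry_cell [312. 258.] 0.63 [0.483 0.235 0.   ]
scene dry_cell [331. 211.] 0.62 [0.529 0.083 0.   ]
[([346.0, 245.0, 360.0, 270.0], 0.76), ([342.0, 218.0, 352.0, 244.0], 0.74), ([356.0, 197.0, 360.0, 226.0], 0.68), ([312.0, 207.0, 322.0, 235.0], 0.67)]
scene fuse_box [310. 302.] 0.87 [0.425 0.328 0.   ]
scene fuse_box [324. 144.] 0.43 [ 0.72  -0.195  0.   ]
[([294.0, 278.0, 333.0, 313.0], 0.86)]
scene adaptor [311. 256.] 0.69 [0.489 0.23  0.   ]
[([305.0, 245.0, 318.0, 265.0], 0.5)]
1.0 [ 0.20745683 -0.61600435  0.23135103] [3.14154539e+00 2.59753879e-06 3.24852861e-01] 0.0857131340700732
```

View pics/top0.png

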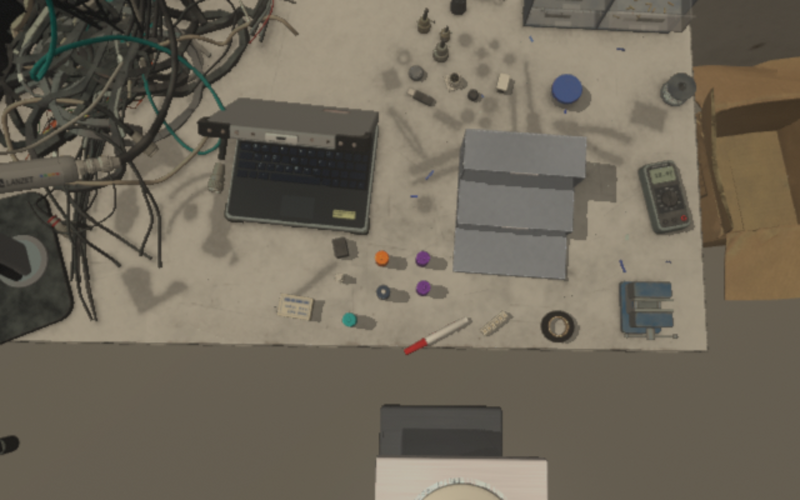

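View pics/scene0.png

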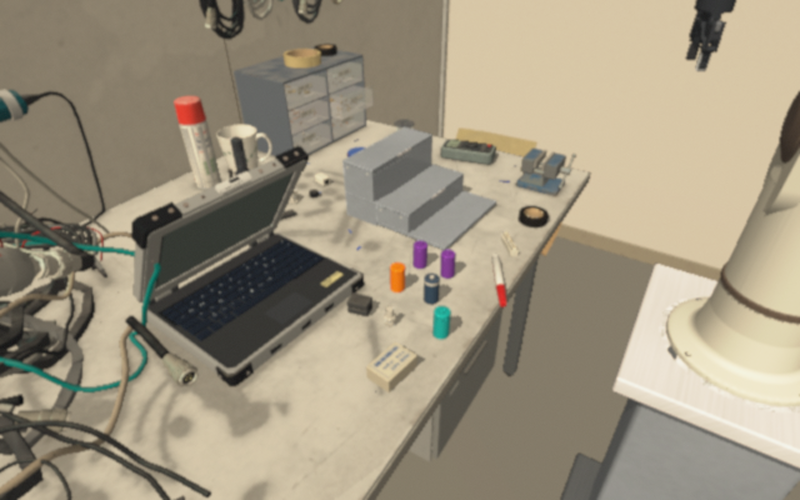

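Top picture, full-res pixels: the dark blue cell is at (306,234). The look-alikes are orange (305,206), purple (338,207) and (338,230), and teal (280,256). Only the dark blue one with a pale band fits. The carton is at (237,246), the adaptor at (274,223), and the rack around (416,165). I'll confirm this in one crop.

```bash
python3 - <<'E'
from h import *
snap("top","crop",(215,95,480,275),3)
for u in [(306,233),(305,206),(338,207),(338,230),(280,256)]: print(u,ray("top",u,.05).round(3))
for u in [(345,220),(353,200)]: print(ray("scene",u,.05).round(3))
E
```

```text
(306, 233) [0.453 0.152 0.05 ]
(305, 206) [0.515 0.155 0.05 ]
(338, 207) [0.514 0.079 0.05 ]
(338, 230) [0.461 0.078 0.05 ]
(280, 256) [0.399 0.21  0.05 ]
[0.457 0.149 0.05 ]
[0.476 0.079 0.05 ]
```

View pics/crop.png

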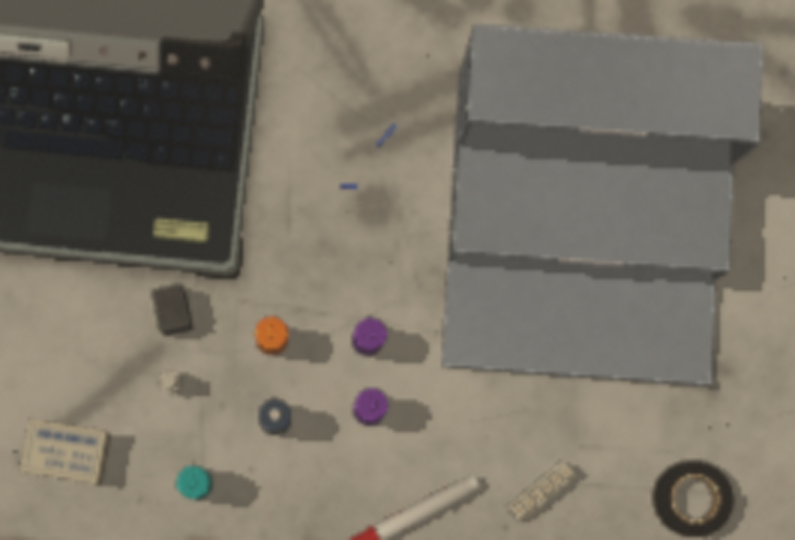

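Confirmed: the thing at crop (275,415) has a dark blue top with a pale terminal, so it's the cell. The carton is at crop (65,452), and the rack corners are clear.

```bash
python3 - <<'E'
from h import *
def P(u,z): return ray("top",(215+(u[0]+.5)/3-.5,95+(u[1]+.5)/3-.5),z)[:2]
fl,fr=P((443,367),.012),P((713,384),.012)
ml,mr=P((449,259),.055),P((728,270),.055)
tl,tr,bl,br=P((466,121),.126),P((757,141),.126),P((475,27),.126),P((762,44),.126)
for a,b,off in((fl,fr,-.1225),(ml,mr,-.0375),(tl,tr,.0475),(bl,br,.1225)):
    d=a-b; yaw=np.arctan2(-d[0],d[1]); m=(a+b)/2; c=m-off*np.array([np.cos(yaw),np.sin(yaw)])
    print("rack yaw %.3f w %.3f"%(yaw,np.hypot(*d)),m.round(3),"centre",c.round(3))
q=[P(u,.024) for u in((24,471),(30,421),(107,432),(101,484))]
print("carton",np.round(q,3).tolist(),np.mean(q,0).round(3),[round(float(np.hypot(*(q[i]-q[i-1]))),3) for i in range(4)])
d=q[1]-q[2];print("yaw",np.arctan2(-d[0],d[1]))
print("cell",P((275,415),.05), "adaptor",P((171,381),.032))
print(env.get_state()["time_s"])
E
```

```text
rack yaw -0.048 w 0.216 [ 0.491 -0.088] centre [ 0.613 -0.094]
rack yaw -0.024 w 0.217 [ 0.573 -0.09 ] centre [ 0.611 -0.091]
rack yaw -0.054 w 0.215 [ 0.66  -0.095] centre [ 0.613 -0.092]
rack yaw -0.045 w 0.213 [ 0.733 -0.101] centre [ 0.611 -0.096]
carton [[0.408, 0.347], [0.447, 0.344], [0.439, 0.283], [0.399, 0.287]] [0.423 0.315] [0.061, 0.039, 0.061, 0.041]
yaw -0.12610229135844145
cell [0.45287327 0.1510456 ] adaptor [0.47947478 0.2335725 ]
1.05
```

apply_moves:
  increments:
    - {"tx": 0.06, "ty": -0.03, "grip": 0.0854}
    - {"tx": 0.06, "ty": -0.03}
    - {"tx": 0.05, "ty": -0.035}
    - {"tx": 0.05, "ty": -0.035}
    - {"tx": 0.04, "ty": -0.045}
    - {"tx": 0.04, "ty": -0.045}
    - {"tx": 0.03, "ty": -0.05}
    - {"tx": 0.01, "ty": -0.06}
    - {"ty": -0.06}
    - {"ty": -0.06}

```text
$.increments[0]: bad value
```

apply_moves:
  increments:
    - {"tx": 0.06, "ty": -0.03, "grip": 0.085}
    - {"tx": 0.06, "ty": -0.03}
    - {"tx": 0.05, "ty": -0.035}
    - {"tx": 0.05, "ty": -0.035}
    - {"tx": 0.04, "ty": -0.045}
    - {"tx": 0.04, "ty": -0.045}
    - {"tx": 0.03, "ty": -0.05}
    - {"tx": 0.01, "ty": -0.06}
    - {"ty": -0.06}
    - {"ty": -0.06}

```text
$.increments[0]: bad value
```

apply_moves:
  increments:
    - {"tx": 0.05, "ty": -0.03, "tz": 0, "rx": 0, "ry": 0, "rz": 0, "grip": 0.085}

```text
time_s: 1.18
tool_pos: [0.2407, -0.575, 0.2307]
eef_rot: [3.14, 0.002, 0.315]
contact_force: [1.7, -0.3, -0.5]
width: 0.0849
finger_force: 0.0
```

apply_moves:
  increments:
    - {"tx": 0.047, "ty": -0.023, "tz": 0, "rx": 0, "ry": 0, "rz": 0, "grip": 0.085}
    - {"tx": 0.047, "ty": -0.023, "tz": 0, "rx": 0, "ry": 0, "rz": 0, "grip": 0.085}
    - {"tx": 0.047, "ty": -0.023, "tz": 0, "rx": 0, "ry": 0, "rz": 0, "grip": 0.085}
    - {"tx": 0.047, "ty": -0.023, "tz": 0, "rx": 0, "ry": 0, "rz": 0, "grip": 0.085}
    - {"tx": 0.047, "ty": -0.023, "tz": 0, "rx": 0, "ry": 0, "rz": 0, "grip": 0.085}
    - {"tx": 0.047, "ty": -0.023, "tz": 0, "rx": 0, "ry": 0, "rz": 0, "grip": 0.085}
    - {"tx": 0.021, "ty": -0.046, "tz": 0, "rx": 0, "ry": 0, "rz": 0, "grip": 0.085}
    - {"tx": 0.021, "ty": -0.046, "tz": 0, "rx": 0, "ry": 0, "rz": 0, "grip": 0.085}
    - {"tx": 0.021, "ty": -0.046, "tz": 0, "rx": 0, "ry": 0, "rz": 0, "grip": 0.085}
    - {"tx": 0.021, "ty": -0.046, "tz": 0, "rx": 0, "ry": 0, "rz": 0, "grip": 0.085}

```text
time_s: 2.42
tool_pos: [0.4895, -0.1481, 0.2316]
eef_rot: [3.141, -0.001, 0.325]
contact_force: [1.0, -0.0, 0.1]
width: 0.0846
finger_force: 0.0
```

apply_moves:
  increments:
    - {"tx": 0.016, "ty": -0.047, "tz": 0, "rx": 0, "ry": 0, "rz": 0.15, "grip": 0.085}
    - {"tx": 0.009, "ty": -0.049, "tz": 0, "rx": 0, "ry": 0, "rz": 0.15, "grip": 0.085}
    - {"tx": 0.001, "ty": -0.05, "tz": 0, "rx": 0, "ry": 0, "rz": 0.15, "grip": 0.085}
    - {"tx": -0.019, "ty": -0.049, "tz": 0, "rx": 0, "ry": 0, "rz": 0, "grip": 0.085}
    - {"tx": -0.019, "ty": -0.049, "tz": 0, "rx": 0, "ry": 0, "rz": 0, "grip": 0.085}
    - {"tx": -0.019, "ty": -0.049, "tz": 0, "rx": 0, "ry": 0, "rz": 0, "grip": 0.085}
    - {"tx": -0.019, "ty": -0.049, "tz": 0, "rx": 0, "ry": 0, "rz": 0, "grip": 0.085}
    - {"tx": -0.019, "ty": -0.049, "tz": 0, "rx": 0, "ry": 0, "rz": 0, "grip": 0.085}
    - {"tx": -0.019, "ty": -0.049, "tz": 0, "rx": 0, "ry": 0, "rz": 0, "grip": 0.085}
    - {"tx": 0, "ty": 0, "tz": 0, "rx": 0, "ry": 0, "rz": 0, "grip": 0.085}

```text
time_s: 3.68
tool_pos: [0.4087, 0.3139, 0.2321]
eef_rot: [-3.138, 0.0, -0.11]
contact_force: [0.1, -0.3, 0.1]
width: 0.0847
finger_force: 0.0
```

```bash
python3 - <<'E'
from h import *
s=env.get_state();print(s["time_s"],s["tool_pos"],s["eef_rot"],np.round(s["joint_pos"],2))
im=snap("wrist","w1",k=1.2)
for n,z in(("fuse_box",0),("dry_cell",0),("adaptor",0)):
    for r in env.tip_of("wrist",n)[:4]: print(n,np.round(r["point"]),round(r["confidence"],2),ray("wrist",r["point"],z).round(3))
    print([ (np.round(r["box"]).tolist(),round(r["confidence"],2)) for r in env.boxes_of("wrist",n)[:4]])
E
```

```text
3.675 [0.40874595 0.31385549 0.23214612] [-3.13806864e+00  3.00453558e-05 -1.09597601e-01] [-0.13  0.29 -0.67  1.88  0.21  1.04 -2.57]
fuse_box [311. 149.] 0.9 [0.429 0.309 0.   ]
[([281.0, 127.0, 342.0, 173.0], 0.7)]
dry_cell [543.  29.] 0.95 [0.519 0.066 0.   ]
dry_cell [540.  88.] 0.92 [0.463 0.065 0.   ]
dry_cell [460.  36.] 0.83 [0.522 0.146 0.   ]
dry_cell [467. 103.] 0.82 [0.458 0.139 0.   ]
[([451.0, 14.0, 500.0, 54.0], 0.89), ([526.0, 71.0, 588.0, 104.0], 0.72), ([396.0, 152.0, 437.0, 184.0], 0.67), ([453.0, 93.0, 500.0, 119.0], 0.66)]
adaptor [388.  85.] 0.81 [0.486 0.218 0.   ]
[([382.0, 71.0, 396.0, 97.0], 0.62)]
```

View pics/w1.png

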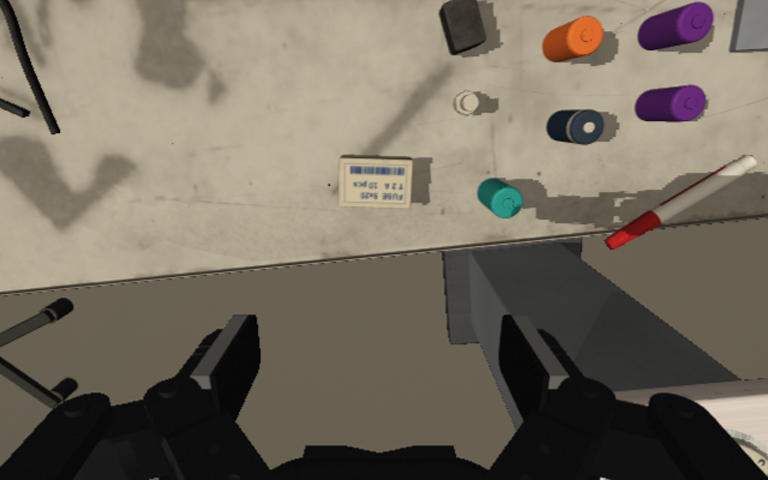

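The wrist picture shows the carton's top face at about (283..342, 133..173) full-res px. The dark blue cell is at (480,104), and the adaptor at (388,85). Joint 7 is at its limit, so I'll grip the carton across its 42 mm side with yaw +90°.

```bash
python3 - <<'E'
from h import *
q=np.array([ray("wrist",(u/1.2,v/1.2),.024)[:2] for u,v in((340,162),(411,160),(410,208),(339,206))])
print(q.round(3).tolist(),q.mean(0)); d=q[0]+q[3]-q[1]-q[2]; print(np.arctan2(-d[0],d[1]))
t=np.array([ray("wrist",(u/1.2,v/1.2),.05)[:2] for u,v in((588,127),)]);print("cell",t)
E
```

```text
[[0.453, 0.33], [0.447, 0.272], [0.406, 0.277], [0.416, 0.337]] [0.43028971 0.3040092 ]
-0.12972245060892623
cell [[0.45722564 0.13886912]]
```

apply_moves:
  increments:
    - {"tx": 0, "ty": 0, "tz": 0, "rx": 0, "ry": 0, "rz": -0.185, "grip": 0.085}
    - {"tx": 0, "ty": 0, "tz": 0, "rx": 0, "ry": 0, "rz": -0.185, "grip": 0.085}
    - {"tx": 0, "ty": 0, "tz": 0, "rx": 0, "ry": 0, "rz": -0.185, "grip": 0.085}
    - {"tx": 0, "ty": 0, "tz": 0, "rx": 0, "ry": 0, "rz": -0.185, "grip": 0.085}
    - {"tx": 0, "ty": 0, "tz": 0, "rx": 0, "ry": 0, "rz": -0.185, "grip": 0.085}
    - {"tx": 0, "ty": 0, "tz": 0, "rx": 0, "ry": 0, "rz": -0.185, "grip": 0.085}
    - {"tx": 0, "ty": 0, "tz": 0, "rx": 0, "ry": 0, "rz": -0.185, "grip": 0.085}
    - {"tx": 0, "ty": 0, "tz": 0, "rx": 0, "ry": 0, "rz": -0.185, "grip": 0.085}
    - {"tx": 0, "ty": 0, "tz": 0, "rx": 0, "ry": 0, "rz": -0.09, "grip": 0.085}
    - {"tx": 0, "ty": 0, "tz": 0, "rx": 0, "ry": 0, "rz": 0, "grip": 0.085}

```text
time_s: 5.28
tool_pos: [0.4142, 0.3042, 0.2312]
eef_rot: [-3.141, 0.0, 1.441]
contact_force: [-0.3, -0.4, -0.2]
width: 0.085
finger_force: 0.0
```

```bash
python3 - <<'E'
from h import *
print(env.get_state()["tool_pos"])
c0=np.array(env.get_calibration("wrist")["world_to_cam"])
im=snap("wrist","w2",k=1.2)
print(abs(np.array(env.get_calibration("wrist")["world_to_cam"])-c0).max())
# bright cream blob of the carton's top
for n,z in(("fuse_box",0),("dry_cell",0)):
    for r in env.tip_of("wrist",n)[:3]: print(n,np.round(r["point"]),round(r["confidence"],2),ray("wrist",r["point"],z).round(3))
E
```

```text
[0.41422328 0.30421733 0.2312398 ]
0.0005610452657470733
fuse_box [322. 152.] 0.7 [0.423 0.316 0.   ]
dry_cell [375. 330.] 0.94 [0.461 0.08  0.   ]
dry_cell [313. 243.] 0.92 [0.398 0.211 0.   ]
dry_cell [363. 282.] 0.89 [0.452 0.152 0.   ]
```

View pics/w2.png

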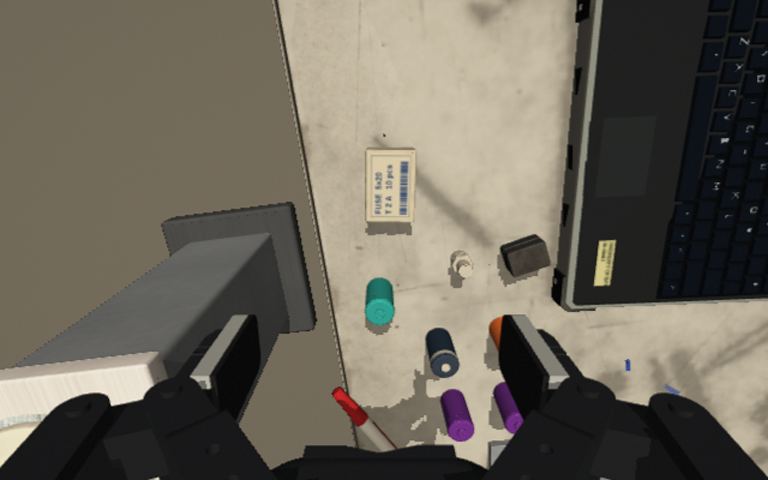

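Wrist and top now agree: carton at (0.423,0.316), cell at (0.452,0.152). The earlier offset came from the arm still settling. Descending to grip the carton.

apply_moves:
  increments:
    - {"tx": 0.013, "ty": 0.0075, "tz": 0.04, "rx": 0, "ry": 0, "rz": 0, "grip": 0.085}
    - {"tx": 0, "ty": 0, "tz": 0.05, "rx": 0, "ry": 0, "rz": 0, "grip": 0.085}
    - {"tx": 0, "ty": 0, "tz": 0.05, "rx": 0, "ry": 0, "rz": 0, "grip": 0.085}
    - {"tx": 0, "ty": 0, "tz": 0.045, "rx": 0, "ry": 0, "rz": 0, "grip": 0.085}
    - {"tx": 0, "ty": 0, "tz": 0.03, "rx": 0, "ry": 0, "rz": 0, "grip": 0.075}
    - {"tx": 0, "ty": 0, "tz": 0.015, "rx": 0, "ry": 0, "rz": 0, "grip": 0.065}
    - {"tx": 0, "ty": 0, "tz": 0, "rx": 0, "ry": 0, "rz": 0, "grip": 0.055}
    - {"tx": 0, "ty": 0, "tz": 0, "rx": 0, "ry": 0, "rz": 0, "grip": 0.035}
    - {"tx": 0, "ty": 0, "tz": 0, "rx": 0, "ry": 0, "rz": 0, "grip": 0.03}
    - {"tx": 0, "ty": 0, "tz": 0, "rx": 0, "ry": 0, "rz": 0, "grip": 0.03}
  squeeze: 30

```text
time_s: 6.68
tool_pos: [0.4232, 0.3183, 0.0026]
eef_rot: [3.14, -0.001, 1.444]
contact_force: [-0.4, -1.2, 7.6]
width: 0.0417
finger_force: 32.5
```

apply_moves:
  increments:
    - {"tx": 0, "ty": 0, "tz": -0.05, "rx": 0, "ry": 0, "rz": 0, "grip": 0.03}
    - {"tx": 0, "ty": 0, "tz": -0.06, "rx": 0, "ry": 0, "rz": 0, "grip": 0.03}
    - {"tx": 0, "ty": 0, "tz": -0.06, "rx": 0, "ry": 0, "rz": 0, "grip": 0.03}
    - {"tx": -0.046, "ty": 0.0175, "tz": 0, "rx": 0, "ry": 0, "rz": 0.166, "grip": 0.03}
    - {"tx": -0.0425, "ty": 0.0245, "tz": 0, "rx": 0, "ry": 0, "rz": 0.166, "grip": 0.03}
    - {"tx": -0.038, "ty": 0.0315, "tz": 0, "rx": 0, "ry": 0, "rz": 0.166, "grip": 0.03}
    - {"tx": -0.032, "ty": 0.037, "tz": 0, "rx": 0, "ry": 0, "rz": 0.166, "grip": 0.03}
    - {"tx": -0.0255, "ty": 0.042, "tz": 0, "rx": 0, "ry": 0, "rz": 0.166, "grip": 0.03}
    - {"tx": -0.018, "ty": 0.0455, "tz": 0, "rx": 0, "ry": 0, "rz": 0.166, "grip": 0.03}
    - {"tx": -0.0105, "ty": 0.048, "tz": 0, "rx": 0, "ry": 0, "rz": 0.166, "grip": 0.03}

```text
time_s: 7.92
tool_pos: [0.5023, -0.0182, 0.1717]
eef_rot: [3.141, -0.001, 0.277]
contact_force: [0.7, -0.1, -0.1]
width: 0.0415
finger_force: 31.6
```

apply_moves:
  increments:
    - {"tx": -0.0025, "ty": 0.049, "tz": 0, "rx": 0, "ry": 0, "rz": 0.166, "grip": 0.03}
    - {"tx": 0.006, "ty": 0.049, "tz": 0, "rx": 0, "ry": 0, "rz": 0.166, "grip": 0.03}
    - {"tx": 0, "ty": 0, "tz": 0, "rx": 0, "ry": 0, "rz": 0, "grip": 0.03}
    - {"tx": 0, "ty": 0, "tz": 0, "rx": 0, "ry": 0, "rz": 0, "grip": 0.03}

```text
time_s: 8.43
tool_pos: [0.5248, -0.1118, 0.1713]
eef_rot: [-3.141, 0.0, -0.048]
contact_force: [-0.0, 0.3, -0.8]
width: 0.0414
finger_force: 31.6
```

apply_moves:
  increments:
    - {"tx": 0, "ty": 0, "tz": 0.05, "rx": 0, "ry": 0, "rz": 0, "grip": 0.03}
    - {"tx": 0, "ty": 0, "tz": 0.05, "rx": 0, "ry": 0, "rz": 0, "grip": 0.03}
    - {"tx": 0, "ty": 0, "tz": 0.035, "rx": 0, "ry": 0, "rz": 0, "grip": 0.03}
    - {"tx": 0, "ty": 0, "tz": 0.015, "rx": 0, "ry": 0, "rz": 0, "grip": 0.03}
    - {"tx": 0, "ty": 0, "tz": 0.004, "rx": 0, "ry": 0, "rz": 0, "grip": 0.03}
    - {"tx": 0, "ty": 0, "tz": 0, "rx": 0, "ry": 0, "rz": 0, "grip": 0.03}

```text
time_s: 9.18
tool_pos: [0.5262, -0.112, 0.0184]
eef_rot: [3.141, -0.002, -0.048]
contact_force: [-0.1, -0.2, -0.5]
width: 0.0417
finger_force: 31.6
```

apply_moves:
  increments:
    - {"tx": 0, "ty": 0, "tz": 0.003, "rx": 0, "ry": 0, "rz": 0, "grip": 0.03}
    - {"tx": 0, "ty": 0, "tz": 0, "rx": 0, "ry": 0, "rz": 0, "grip": 0.05}
    - {"tx": 0, "ty": 0, "tz": 0, "rx": 0, "ry": 0, "rz": 0, "grip": 0.07}
    - {"tx": 0, "ty": 0, "tz": 0, "rx": 0, "ry": 0, "rz": 0, "grip": 0.07}
    - {"tx": 0, "ty": 0, "tz": -0.03, "rx": 0, "ry": 0, "rz": 0, "grip": 0.07}
    - {"tx": 0, "ty": 0, "tz": -0.045, "rx": 0, "ry": 0, "rz": 0, "grip": 0.07}
    - {"tx": -0.035, "ty": 0, "tz": 0, "rx": 0, "ry": 0, "rz": 0, "grip": 0.0}
    - {"tx": -0.035, "ty": 0, "tz": 0, "rx": 0, "ry": 0, "rz": 0, "grip": 0.0}
    - {"tx": 0, "ty": 0, "tz": 0, "rx": 0, "ry": 0, "rz": 0, "grip": 0.0}
    - {"tx": 0, "ty": 0, "tz": 0, "rx": 0, "ry": 0, "rz": 0, "grip": 0.0}

```text
time_s: 10.42
tool_pos: [0.4563, -0.1091, 0.0897]
eef_rot: [3.141, -0.002, -0.049]
contact_force: [0.1, 0.3, 0.6]
width: 0.0
finger_force: 0.0
```

```bash
python3 - <<'E'
from h import *
s=env.get_state();print(s["time_s"],s["tool_pos"],s["width"])
im=snap("wrist","w3",k=1.2)
for n,z in(("fuse_box",.012),("low_edge",.012),("high_edge",.055)):
    for r in env.tip_of("wrist",n)[:2]: print(n,np.round(r["point"]),round(r["confidence"],2),ray("wrist",r["point"],z).round(3))
E
```

```text
10.425 [ 0.45633157 -0.1091094   0.08974881] 4.675590376075644e-05
fuse_box [315. 102.] 0.64 [ 0.526 -0.113  0.012]
low_edge [276.  10.] 0.95 [ 0.578 -0.093  0.012]
low_edge [314. 101.] 0.7 [ 0.527 -0.112  0.012]
```

View pics/w3.png

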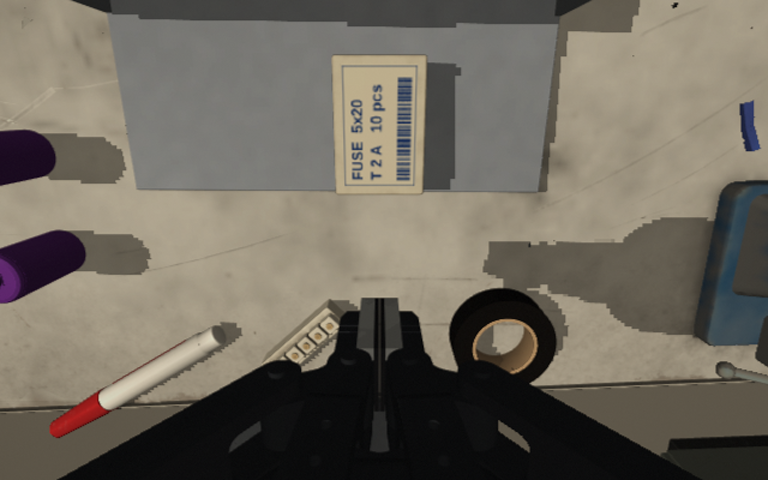

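The picture shows the carton lying flat on the low ledge, with its top face at about (333..425, 55..193) in the enlarged view. low_edge measures x≈0.577. Next I lower the shut fingers behind it and push.

apply_moves:
  increments:
    - {"tx": 0.015, "ty": 0.002, "tz": 0, "rx": 0, "ry": 0, "rz": 0, "grip": 0.0}
    - {"tx": 0, "ty": 0, "tz": 0.04, "rx": 0, "ry": 0, "rz": 0, "grip": 0.0}
    - {"tx": 0, "ty": 0, "tz": 0.03, "rx": 0, "ry": 0, "rz": 0, "grip": 0.0}
    - {"tx": 0.01, "ty": 0, "tz": 0, "rx": 0, "ry": 0, "rz": 0, "grip": 0.0}
    - {"tx": 0.012, "ty": 0, "tz": 0, "rx": 0, "ry": 0, "rz": 0, "grip": 0.0}
    - {"tx": 0.014, "ty": 0, "tz": 0, "rx": 0, "ry": 0, "rz": 0, "grip": 0.0}
    - {"tx": 0.014, "ty": 0, "tz": 0, "rx": 0, "ry": 0, "rz": 0, "grip": 0.0}
    - {"tx": 0.014, "ty": 0, "tz": 0, "rx": 0, "ry": 0, "rz": 0, "grip": 0.0}
    - {"tx": 0.014, "ty": 0, "tz": 0, "rx": 0, "ry": 0, "rz": 0, "grip": 0.0}
    - {"tx": 0, "ty": 0, "tz": 0, "rx": 0, "ry": 0, "rz": 0, "grip": 0.0}

```text
time_s: 11.88
tool_pos: [0.5498, -0.1153, 0.0195]
eef_rot: [-3.141, -0.002, -0.049]
contact_force: [-0.6, -0.1, 0.5]
width: -0.0002
finger_force: 0.0
```

apply_moves:
  increments:
    - {"tx": -0.03, "ty": 0, "tz": 0, "rx": 0, "ry": 0, "rz": 0, "grip": 0.0}
    - {"tx": -0.03, "ty": 0, "tz": -0.02, "rx": 0, "ry": 0, "rz": 0, "grip": 0.0}
    - {"tx": 0, "ty": 0, "tz": -0.055, "rx": 0, "ry": 0, "rz": 0, "grip": 0.0}
    - {"tx": 0, "ty": 0, "tz": -0.055, "rx": 0, "ry": 0, "rz": 0, "grip": 0.055}
    - {"tx": 0, "ty": 0, "tz": 0, "rx": 0, "ry": 0, "rz": 0, "grip": 0.055}
    - {"tx": 0, "ty": 0, "tz": 0, "rx": 0, "ry": 0, "rz": 0, "grip": 0.055}

```text
time_s: 12.62
tool_pos: [0.4874, -0.1127, 0.1492]
eef_rot: [3.141, 0.0, -0.05]
contact_force: [0.2, 0.2, 0.6]
width: 0.054
finger_force: 0.0
```

```bash
python3 - <<'E'
from h import *
s=env.get_state();print(s["time_s"],s["tool_pos"],s["width"])
im=snap("wrist","w4",k=1.2)
for n,z in(("fuse_box",.012),("low_edge",.012),("high_edge",.055)):
    for r in env.tip_of("wrist",n)[:2]: print(n,np.round(r["point"]),round(r["confidence"],2),ray("wrist",r["point"],z).round(3))
E
```

```text
12.625 [ 0.48744231 -0.11274977  0.14915066] 0.054017696885874183
low_edge [284.  69.] 0.72 [ 0.58  -0.094  0.012]
low_edge [286.  18.] 0.39 [ 0.614 -0.098  0.012]
```

View pics/w4.png

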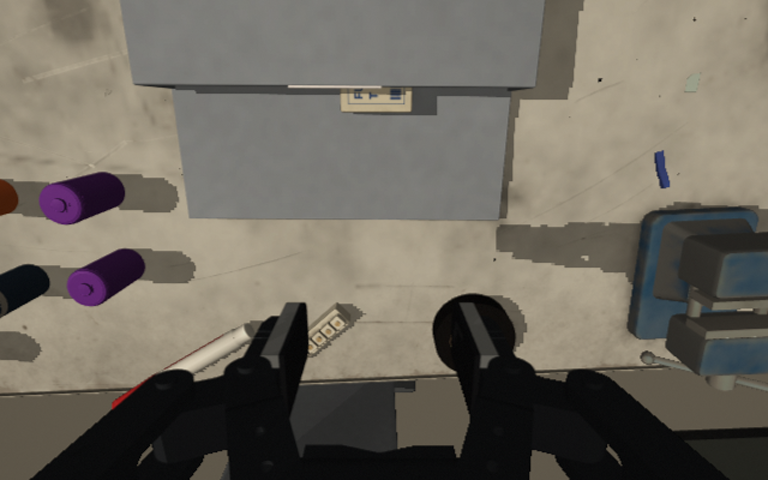

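The carton now sits under the board, with only about 15 mm of its front showing at (340..411, 88..112). Moving over to the dark blue cell.

apply_moves:
  increments:
    - {"tx": -0.0095, "ty": -0.0525, "tz": 0, "rx": 0, "ry": 0, "rz": 0, "grip": 0.055}
    - {"tx": -0.0095, "ty": -0.0525, "tz": 0, "rx": 0, "ry": 0, "rz": 0, "grip": 0.055}
    - {"tx": -0.0095, "ty": -0.0525, "tz": 0, "rx": 0, "ry": 0, "rz": 0, "grip": 0.055}
    - {"tx": -0.0095, "ty": -0.0525, "tz": 0, "rx": 0, "ry": 0, "rz": 0, "grip": 0.055}
    - {"tx": -0.0095, "ty": -0.0525, "tz": 0, "rx": 0, "ry": 0, "rz": 0, "grip": 0.055}
    - {"tx": 0, "ty": 0, "tz": 0, "rx": 0, "ry": 0, "rz": 0, "grip": 0.055}
    - {"tx": 0, "ty": 0, "tz": 0, "rx": 0, "ry": 0, "rz": 0, "grip": 0.055}

```text
time_s: 13.7
tool_pos: [0.453, 0.1517, 0.1484]
eef_rot: [3.141, 0.002, -0.048]
contact_force: [0.2, -0.3, 0.6]
width: 0.0549
finger_force: 0.0
```

```bash
python3 - <<'E'
from h import *
s=env.get_state();print(s["time_s"],s["tool_pos"],s["eef_rot"],np.round(s["joint_pos"],2))
im=snap("wrist","w5")
for r in env.tip_of("wrist","dry_cell")[:5]: print(np.round(r["point"]),round(r["confidence"],2),ray("wrist",r["point"],0).round(3))
for r in env.boxes_of("wrist","dry_cell")[:5]:
    b=r["box"]; c=im[int((b[1]+b[3])/2),int((b[0]+b[2])/2)]; print(np.round(b),c)
E
```

```text
13.7 [0.45296923 0.15173959 0.1484441 ] [ 3.14089414e+00  1.81343516e-03 -4.81748936e-02] [ 0.16  0.34 -0.63  2.04  0.26  0.84 -2.24]
[249. 239.] 0.93 [0.404 0.213 0.   ]
[402.  98.] 0.63 [0.521 0.077 0.   ]
[316. 181.] 0.61 [0.455 0.149 0.   ]
[402. 167.] 0.6 [0.464 0.076 0.   ]
[226. 229. 267. 270.] [60 66 19]
[298. 170. 332. 211.] [61 54 45]
[388. 152. 436. 200.] [117  42 100]
[385.  78. 438. 121.] [115  40  97]
```

apply_moves:
  increments:
    - {"tx": 0, "ty": 0, "tz": 0.05, "rx": 0, "ry": 0, "rz": 0, "grip": 0.055}
    - {"tx": 0, "ty": 0, "tz": 0.045, "rx": 0, "ry": 0, "rz": 0, "grip": 0.055}
    - {"tx": 0, "ty": 0, "tz": 0.03, "rx": 0, "ry": 0, "rz": 0, "grip": 0.055}
    - {"tx": 0, "ty": 0, "tz": 0.011, "rx": 0, "ry": 0, "rz": 0, "grip": 0.055}
    - {"tx": 0, "ty": 0, "tz": 0, "rx": 0, "ry": 0, "rz": 0, "grip": 0.04}
    - {"tx": 0, "ty": 0, "tz": 0, "rx": 0, "ry": 0, "rz": 0, "grip": 0.025}
    - {"tx": 0, "ty": 0, "tz": 0, "rx": 0, "ry": 0, "rz": 0, "grip": 0.015}
    - {"tx": 0, "ty": 0, "tz": 0, "rx": 0, "ry": 0, "rz": 0, "grip": 0.015}
  squeeze: 35

```text
time_s: 14.85
tool_pos: [0.4547, 0.1521, 0.0144]
eef_rot: [-3.141, -0.002, -0.049]
contact_force: [0.6, -0.8, 6.3]
width: 0.0246
finger_force: 34.9
```

apply_moves:
  increments:
    - {"tx": 0, "ty": 0, "tz": -0.05, "rx": 0, "ry": 0, "rz": 0, "grip": 0.015}
    - {"tx": 0, "ty": 0, "tz": -0.06, "rx": 0, "ry": 0, "rz": 0, "grip": 0.015}
    - {"tx": 0, "ty": 0, "tz": -0.06, "rx": 0, "ry": 0, "rz": 0, "grip": 0.015}
    - {"tx": 0.0285, "ty": 0.043, "tz": 0, "rx": 0, "ry": 0, "rz": 0, "grip": 0.015}
    - {"tx": 0.0285, "ty": 0.043, "tz": 0, "rx": 0, "ry": 0, "rz": 0, "grip": 0.015}
    - {"tx": 0.0285, "ty": 0.043, "tz": 0, "rx": 0, "ry": 0, "rz": 0, "grip": 0.015}
    - {"tx": 0.0285, "ty": 0.043, "tz": 0, "rx": 0, "ry": 0, "rz": 0, "grip": 0.015}
    - {"tx": 0.0285, "ty": 0.043, "tz": 0, "rx": 0, "ry": 0, "rz": 0, "grip": 0.015}
    - {"tx": 0.0285, "ty": 0.043, "tz": 0, "rx": 0, "ry": 0, "rz": 0, "grip": 0.015}
    - {"tx": 0, "ty": 0, "tz": 0, "rx": 0, "ry": 0, "rz": 0, "grip": 0.015}

```text
time_s: 16.1
tool_pos: [0.6124, -0.1202, 0.1827]
eef_rot: [3.139, -0.0, -0.057]
contact_force: [-0.5, -0.4, -1.1]
width: 0.0248
finger_force: 35.0
```

apply_moves:
  increments:
    - {"tx": 0, "ty": 0, "tz": 0.04, "rx": 0, "ry": 0, "rz": 0, "grip": 0.015}
    - {"tx": 0, "ty": 0, "tz": 0.04, "rx": 0, "ry": 0, "rz": 0, "grip": 0.015}
    - {"tx": 0, "ty": 0, "tz": 0.025, "rx": 0, "ry": 0, "rz": 0, "grip": 0.015}
    - {"tx": 0, "ty": 0, "tz": 0.006, "rx": 0, "ry": 0, "rz": 0, "grip": 0.015}
    - {"tx": 0, "ty": 0, "tz": 0, "rx": 0, "ry": 0, "rz": 0, "grip": 0.015}

```text
time_s: 16.73
tool_pos: [0.6118, -0.1134, 0.0727]
eef_rot: [-3.141, -0.0, -0.048]
contact_force: [0.5, 0.7, -0.6]
width: 0.0247
finger_force: 35.0
```

apply_moves:
  increments:
    - {"tx": 0, "ty": 0, "tz": 0.0035, "rx": 0, "ry": 0, "rz": 0, "grip": 0.015}
    - {"tx": 0, "ty": 0, "tz": 0, "rx": 0, "ry": 0, "rz": 0, "grip": 0.03}
    - {"tx": 0, "ty": 0, "tz": 0, "rx": 0, "ry": 0, "rz": 0, "grip": 0.045}
    - {"tx": 0, "ty": 0, "tz": 0, "rx": 0, "ry": 0, "rz": 0, "grip": 0.05}
    - {"tx": 0, "ty": 0, "tz": -0.025, "rx": 0, "ry": 0, "rz": 0, "grip": 0.05}
    - {"tx": 0, "ty": 0, "tz": -0.045, "rx": 0, "ry": 0, "rz": 0, "grip": 0.05}
    - {"tx": -0.03, "ty": 0, "tz": 0, "rx": 0, "ry": 0, "rz": 0, "grip": 0.02}
    - {"tx": -0.03, "ty": 0, "tz": 0, "rx": 0, "ry": 0.175, "rz": 0, "grip": 0.0}
    - {"tx": 0, "ty": 0, "tz": 0, "rx": 0, "ry": 0.175, "rz": 0, "grip": 0.0}
    - {"tx": 0, "ty": 0, "tz": 0, "rx": 0, "ry": 0, "rz": 0, "grip": 0.0}

```text
time_s: 17.98
tool_pos: [0.5457, -0.1112, 0.1366]
eef_rot: [3.14, -0.343, -0.049]
contact_force: [0.4, -0.5, -0.6]
width: 0.0002
finger_force: 0.0
```

```bash
python3 - <<'E'
from h import *
s=env.get_state();print(s["time_s"],s["tool_pos"],s["eef_rot"],s["width"])
im=snap("wrist","w6",k=1.2)
for n,z in(("dry_cell",.055),("low_edge",.012),("high_edge",.055)):
    for r in env.tip_of("wrist",n)[:3]: print(n,np.round(r["point"]),round(r["confidence"],2),ray("wrist",r["point"],z).round(3))
E
```

```text
17.975 [ 0.54571363 -0.1112112   0.13657756] [ 3.14013006 -0.34321932 -0.04920696] 0.00024142335620231138
dry_cell [ 93. 285.] 0.96 [0.534 0.044 0.055]
dry_cell [  1. 286.] 0.94 [0.537 0.108 0.055]
dry_cell [313. 152.] 0.83 [ 0.621 -0.114  0.055]
low_edge [296. 204.] 0.95 [ 0.588 -0.097  0.012]
high_edge [292.  81.] 0.57 [ 0.675 -0.101  0.055]
```

View pics/w6.png

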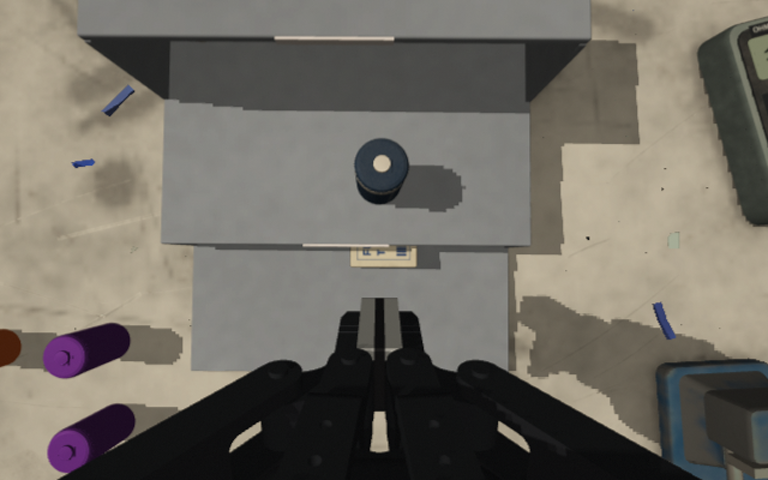

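The cell stands upright on the upper ledge, with its top at about (381,163) in the enlarged view. The fingers are lined up with it, tilted and in front. Lowering to push.

apply_moves:
  increments:
    - {"tx": -0.0005, "ty": 0, "tz": 0.0375, "rx": 0, "ry": 0, "rz": 0, "grip": 0.0}
    - {"tx": -0.0005, "ty": 0, "tz": 0.0375, "rx": 0, "ry": 0, "rz": 0, "grip": 0.0}
    - {"tx": 0, "ty": 0, "tz": 0, "rx": 0, "ry": 0, "rz": 0, "grip": 0.0}
    - {"tx": 0, "ty": 0, "tz": 0, "rx": 0, "ry": 0, "rz": 0, "grip": 0.0}

```text
time_s: 18.68
tool_pos: [0.5779, -0.1118, 0.0687]
eef_rot: [-3.141, -0.351, -0.048]
contact_force: [0.2, 0.4, -0.2]
width: -0.0002
finger_force: 0.0
```

apply_moves:
  increments:
    - {"tx": 0.008, "ty": 0, "tz": 0.0037, "rx": 0, "ry": 0, "rz": 0, "grip": 0.0}
    - {"tx": 0.0082, "ty": 0, "tz": 0.0034, "rx": 0, "ry": 0, "rz": 0, "grip": 0.0}
    - {"tx": 0.0082, "ty": 0, "tz": 0.0032, "rx": 0, "ry": 0, "rz": 0, "grip": 0.0}
    - {"tx": 0.0084, "ty": 0, "tz": 0.0031, "rx": 0, "ry": 0, "rz": 0, "grip": 0.0}
    - {"tx": 0.0084, "ty": 0, "tz": 0.0031, "rx": 0, "ry": 0, "rz": 0, "grip": 0.0}
    - {"tx": 0.0084, "ty": 0, "tz": 0.0031, "rx": 0, "ry": 0, "rz": 0, "grip": 0.0}
    - {"tx": 0.0084, "ty": 0, "tz": 0.0031, "rx": 0, "ry": 0, "rz": 0, "grip": 0.0}
    - {"tx": 0.0084, "ty": 0, "tz": 0.0031, "rx": 0, "ry": 0, "rz": 0, "grip": 0.0}

```text
time_s: 19.68
tool_pos: [0.6482, -0.1158, 0.0665]
eef_rot: [-3.142, -0.35, -0.049]
contact_force: [-1.9, -0.2, 1.7]
width: -0.0004
finger_force: 0.8
```

apply_moves:
  increments:
    - {"tx": 0.0055, "ty": 0, "tz": 0.002, "rx": 0, "ry": 0, "rz": 0, "grip": 0.0}
    - {"tx": 0.003, "ty": 0, "tz": 0.001, "rx": 0, "ry": 0, "rz": 0, "grip": 0.0}
    - {"tx": 0, "ty": 0, "tz": 0, "rx": 0, "ry": 0, "rz": 0, "grip": 0.0}

```text
time_s: 20.05
tool_pos: [0.6569, -0.1162, 0.0666]
eef_rot: [-3.141, -0.35, -0.049]
contact_force: [0.5, -0.0, -0.0]
width: 0.0001
finger_force: 0.1
```

apply_moves:
  increments:
    - {"tx": -0.028, "ty": 0, "tz": -0.011, "rx": 0, "ry": 0, "rz": 0, "grip": 0.0}
    - {"tx": -0.028, "ty": 0, "tz": -0.015, "rx": 0, "ry": 0, "rz": 0, "grip": 0.0}
    - {"tx": -0.047, "ty": 0, "tz": -0.02, "rx": 0, "ry": 0.17, "rz": 0, "grip": 0.0}
    - {"tx": -0.047, "ty": 0, "tz": -0.02, "rx": 0, "ry": 0.17, "rz": 0, "grip": 0.0}
    - {"tx": 0, "ty": 0, "tz": -0.03, "rx": 0, "ry": 0, "rz": 0, "grip": 0.0}
    - {"tx": 0, "ty": 0, "tz": 0, "rx": 0, "ry": 0, "rz": 0, "grip": 0.0}
    - {"tx": 0, "ty": 0, "tz": 0, "rx": 0, "ry": 0, "rz": 0, "grip": 0.0}

```text
time_s: 20.92
tool_pos: [0.541, -0.1321, 0.1184]
eef_rot: [-3.138, -0.444, -0.057]
contact_force: [0.6, -0.9, 0.7]
width: 0.0002
finger_force: 0.0
```

```bash
python3 - <<'E'
from h import *
s=env.get_state();print(s["time_s"],s["tool_pos"],s["eef_rot"])
im=snap("wrist","w7",k=1.2)
for n,z in(("dry_cell",.055),("fuse_box",.012),("low_edge",.012),("high_edge",.055)):
    for r in env.tip_of("wrist",n)[:3]: print(n,np.round(r["point"]),round(r["confidence"],2),ray("wrist",r["point"],z).round(3))
E
```

```text
20.925 [ 0.54099508 -0.13206402  0.11843621] [-3.13783485 -0.44359213 -0.05651309]
dry_cell [ 50. 380.] 0.84 [0.478 0.034 0.055]
dry_cell [278.  62.] 0.65 [ 0.677 -0.112  0.055]
dry_cell [ 49. 301.] 0.64 [0.525 0.038 0.055]
low_edge [267. 210.] 0.6 [ 0.58  -0.095  0.012]
high_edge [260.  87.] 0.7 [ 0.66  -0.099  0.055]
```

View pics/w7.png

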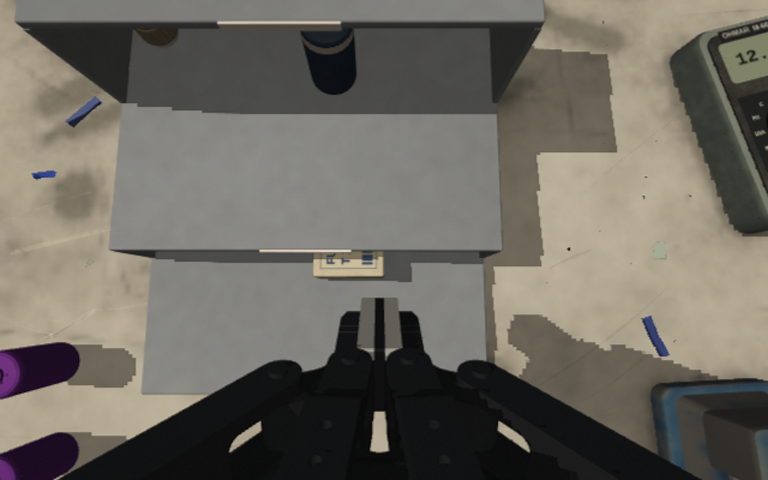

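The cell stands upright under the top board, with its base front at (335,95) in the enlarged view and its centre about 18 mm behind the edge. The carton still has only its front strip showing, and the gripper is clear of everything. Handing in.

```bash
python3 -c "
from workcell import env
print(env.close_job())"
```

```text
the job is handed in; nothing more can be done
None
```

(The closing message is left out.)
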